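# Key, press and lock the lid of a kitchen chopper, then switch it on

## Task

Close the chopper: turn its loose lid clockwise (seen from above) until its lugs meet the notches and it drops in, keep it pressed down against the spring and turn it on clockwise to its stop, so that the red tabs point at the two side handles and the lid stays down by itself. Then push the orange switch lever fully over, away from you. Do not knock over the yoghurt tub or the spice jar behind it.

Things in the scene. Friction and masses are not known exactly. Their poses are not given: they have to be found in the camera images.
- chopper: Chopper, fixed to the worktop: round steel bowl 142 mm across on a black base 164 mm across; small black loop handles at its +x and -x sides; a black foot runs out to -y and bears the switch. Origin on the bowl's axis at worktop height, z up. Turned right (locked), the lid's x axis lies along the chopper's x axis.
- mouth (a point): Centre of the bowl's round mouth, 85 mm above the worktop. Its inner ledge has two wide and two narrow notches for the lid's lugs. A seal plate on a spring inside pushes the lid up: about 4 N while the lugs stand on the ledge, about 10 N when the lid is fully down (less the lid's weight).
- open_mark (a point): One of the two red marks outside on the bowl, just below the rim, at the wide notches: 0.60 rad anticlockwise from the chopper's +x axis (the other opposite). With the tabs over the red marks (within 0.05 rad) the lid can drop in.
- handle (a point): Outer bar of the loop handle on the chopper's +x side, 90 mm from the axis, 62 mm high; the other one is opposite. A white mark above each shows where the tabs point when locked.
- lid: Loose white lid, 152 mm across, about 0.25 kg, in the bowl's mouth. Origin on its axis at the underside of its 7 mm plate; x axis through the two red tabs, z up; half a turn makes no difference. Loose at the start: lugs on the ledge, origin 99.5 mm above the worktop, tabs 0.85 to 1.35 rad anticlockwise from the line of the side handles. Below the tabs are wide lugs, between them narrow ones.
- lid_plate (a point): Centre of the lid on its plate's upper face (flat out to 73 mm; grey hub 42 mm across, 7 mm high). At the red marks the lid can be pressed 14.5 mm down onto the rim; let go there it springs up. Held within 2 mm of fully down it turns clockwise under the ledge to a stop, tabs at the side handles (within 0.05 rad); let go there it rises 2.5 mm and stays down.
- tab_a (a point): Centre of one red tab: an upright radial fin on the lid, 10 mm thick, reaching from 25 to 67 mm from the lid's axis, and 28 mm high above the plate. Pushed sideways it turns the lid. Its centre is 46 mm from the lid's axis and 14 mm above the plate.
- tab_b (a point): Centre of the other red tab, opposite tab_a, of the same size.
- switch (a joint): Orange lever on the chopper's foot, 122 mm to -y of the bowl's axis; about 55 mm long. 0 = leaning to the chopper's -x (off), 1.0 rad = leaning to its +x (on). It stays where it is left and moves with a light push.
- switch_tip (a point): Orange ball at the tip of the lever, about 90 mm above the worktop when off; from off to on it travels about 55 mm along the chopper's x axis. The slim stem below the ball is pushed just as well, 14 mm below this point.
- tub: Yoghurt tub, 72 mm across, 71 mm high, standing behind the chopper; origin under its centre.
- spice: Glass spice jar with a red cap, 46 mm across, 109 mm high, standing behind the chopper; origin under its centre.
Things that resemble listed ones, but are neither listed nor needed, are in the scene too. Of the things that look like the lid, the larger one is meant.

How it is judged:
By the outcome, as a careful person would: the job done as asked, in the order asked, and still so for the second after the job is handed in, with the robot touching nothing.
It also fails if it takes over 46 s, if anything falls off the work surface, if the arm or the gripper's body presses on something with over 40 N, if the wrist force passes 120 N, or if a joint passes its speed limit or range.

## Robot

A 6-joint arm with a two-finger parallel gripper is mounted at the origin on a cart in front of the work surface, level with it; the furniture and walls round the work are solid. World frame = base frame: x ahead of the robot, y to its left, z up, the work surface at z = 0. Lengths are in mm, angles in rad, forces in N, time in s.
With the tool pointing down it reaches from about 350 to 875 mm from the base axis. Payload 4.2 kg.
Tool frame: the origin (TCP) lies on the mounting face of the last link; the fingertips stand 173 mm ahead of it and the grasp point (between the pads) lies grip_point_offset ahead of it (grip_point_offset is the distance from the TCP to the grasp point, in mm); z points along the fingers, y is the line along which they close (so a half turn about z gives the same grasp; the last joint's range is limited). The gripper opens to 85 mm and grips with 20 to 120 N. Pads are 22 mm wide; open, the fingers measure 114 mm over their backs; the gripper's body (76 mm by 85 mm) begins 54 mm behind the grasp point. The pads swing forward as they close: fully open they stand 13 mm farther back than shut.
Start: joints at [1.487, 0.385, 0.008, 0, -1.194, -0.259], TCP at [210.046, 588.626, 404.712] pointing down, gripper open.
Joint ranges: [-3.14, 3.14], [-1.21, 2.06], [-1.07, 1.41], [-3.16, 2.05], [-2.99, -0.16], [-3.1, 3.1]. Speed limits (rad/s): [2.79, 2.79, 3.14, 3.14, 3.14, 3.14].

## Interface

Orientations are given as a unit quaternion [x, y, z, w].
In Python, from bench import read_state, get_image, job_done, recognise, place_of, grip_point_offset gives the robot as it stands. The module is installed in compiled form; this text tells all that it offers.
- The arm moves only by the tool carry_out, never from a script. Its arguments are lists of equal length, an entry for each row: "slide": the shift along the tool's x, y, z in m, a list of three; "roll": the turn about the tool's z in degrees; "claw": the finger opening in m, from 0 to 0.0854. A call has 1 to 8 rows; each row is the pose to reach, as a shift and turn from the pose commanded when the call began, along the tool's axes at that moment; what a row does not reach only later rows make up. A row lasts 1/8 s, in which the tool goes at most 62.5 mm and 10.7 degrees, less where a joint would pass 70% of its speed; a pose out of reach is approached as far as the arm can. A call with a gripper value outside its range is refused whole. The fingers move at their own pace and stop on an object; the grip force is fixed at half the most. Time passes only in rows, so rows that repeat a pose let the fingers close. It gives the time, the measured TCP pose, the force, the opening and the grip force at its end, in the units of the state.
- read_state(): the state, without advancing time (a new reading comes with each control period).
- get_image(name): name is "side" or "top" or "wrist"; returns a dict with "img" (384x512x3 uint8, red, green, blue), "z_map" (384x512 float32, mm along the optical axis (not along the pixel's ray), 0 where there is no reading), "mtx" (3x3 intrinsics, pixels), "world_from_camera" (4x4, takes a point from camera to world coordinates); the wrist camera has in their place "T_tool_cam" (4x4, takes a point from camera to tool coordinates, whose origin is the TCP and whose axes are the flange's). Camera axes: x right, y up, looking along -z (the intrinsics and any distortion apply to the point x, -y, -z); pixel columns grow to the right and rows downward; lengths in mm; the calibration is good to about 2 mm. A picture is of the moment at which its call begins: read the wrist's pose just before it.
- job_done(): hands the job in; it is judged then, once.
Trained networks look in a picture, given as the dict that the camera call returned (one of the last four; its "shot" number tells which), for a name from the list of things; names that differ only in an ending like _2 or _b are one class to them, and where a whole thing is asked for, a point or a joint stands for the part that bears it (a point fixed in the world has none). Each returns a list of dicts, best first, with "conf" (0 to 1); they miss things now and then, are a little off and sometimes report something else, mostly with a low value. They report only what shows in the picture. A call takes as long as a camera call. They do not tell look-alikes from the thing itself.
- recognise(picture, thing): "at" ([column, row] in pixels, amid what is visible of it).
- place_of(picture, thing): "at" ([column, row] in pixels: a listed point, or the origin of a listed thing).
The state is a dict: "clock": time; "joints": joint angles; "joint_vel": joint speeds; "joint_efforts": joint torques, N m; "position": TCP position; "ee_rot": TCP orientation; "contact_force": force on the tool from outside, world axes, zero at the start; "wrist_torque": the same for the moment, N m; "gripper_width": finger opening in mm; "grasp_force": force on a finger pad.
Only numpy, scipy, OpenCV 4.12 (cv2) and the standard library are available. Lean on these libraries where they do the work, as an engineer would, in place of code of your own. Each camera call takes 0.05 s, during which the arm holds its last target. There are 200 camera calls.

## Working session

There is one attempt and no reset: what is moved stays moved. The work goes in short steps, Python scripts to look and compute and a tool call to move; the robot and the scene stay as the last step left them, time stands still between calls to the robot, and variables do not carry over. Pictures are saved under pics/ and viewed, at most 10 in all, crops included, and the job is handed in when it is done.

Besides the shell and the picture viewer there is one more tool, called as name(argument=value, ...) on one line, values as JSON. carry_out: Moves the arm, as the interface text tells. Its arguments: {"type":"object","properties":{"slide":{"type":"array"},"roll":{"type":"array"},"claw":{"type":"array"}},"required":["slide","roll","claw"]}

```bash
mkdir -p pics; cat > h.py <<'E'
import numpy as np, cv2
from bench import *
from scipy.spatial.transform import Rotation as R
def pose():
    s=read_state(); T=np.eye(4); T[:3,:3]=R.from_quat(s["ee_rot"]).as_matrix(); T[:3,3]=s["position"]; return T
def cam(name):
    T=pose(); d=get_image(name)
    d["W"]=d["world_from_camera"] if "world_from_camera" in d else T@d["T_tool_cam"]
    return d
def ray(d,uv):
    K=np.array(d["mtx"]); c=np.linalg.inv(K)@[uv[0],uv[1],1]
    W=np.array(d["W"]); return W[:3,3], W[:3,:3]@[c[0],-c[1],-c[2]]
def atz(d,uv,z):
    o,v=ray(d,uv); return o+v*(z-o[2])/v[2]
def depth(d,uv):
    o,v=ray(d,uv); return o+v*d["z_map"][int(round(uv[1])),int(round(uv[0]))]
def save(d,n): cv2.imwrite("pics/"+n+".png",d["img"][:,:,::-1])
E
python3 - <<'E'
from h import *
np.set_printoptions(precision=1,suppress=True)
s=read_state();print(s["clock"],s["ee_rot"],grip_point_offset); print(pose())
ims=[]
for c in ["top","side","wrist"]:
    d=cam(c); ims.append(d["img"])
    print(c, [k for k in d], d["W"][:3].tolist() if 0 else np.array(d["W"])[:3,3])
    for t in ["chopper","lid","tab_a","lid_plate","mouth","open_mark","handle","switch_tip","tub","spice"]:
        for r in place_of(d,t)[:3]:
            try: p=depth(d,r["at"])
            except Exception as e: p=None
            print(c,t,round(r["conf"],2),np.array(r["at"]),p)
a=np.hstack(ims[:2]); a=cv2.resize(a,(800,300)); 
save({"img":ims[0]},"top0"); save({"img":ims[1]},"side0"); save({"img":ims[2]},"wrist0")
m=np.vstack([a,np.hstack([cv2.resize(ims[2],(400,300)),np.zeros((300,400,3),np.uint8)])]);save({"img":m},"m0")
E
```

```text
0.0 [ 1.  -0.2 -0.   0. ] 154.70000000000002
[[  0.9  -0.3  -0.  210. ]
 [ -0.3  -0.9  -0.  588.5]
 [  0.    0.   -1.  403.6]
 [  0.    0.    0.    1. ]]
top ['img', 'z_map', 'mtx', 'world_from_camera', 'shot', 'W'] [ 488.9 -368.   962.5]
top lid 0.94 [231.4 242.2] [ 476.2 -284.   114.6]
top lid 0.85 [348.3 258.1] [ 428.  -580.2   25.6]
top tab_a 0.94 [347.3 268. ] [ 404.3 -572.4   43.2]
top tab_a 0.82 [215.2 237.1] [ 489.  -248.2  134.8]
top tab_a 0.77 [251.3 249.3] [ 458.3 -330.9  107.8]
top lid_plate 0.61 [232.4 245.9] [ 467.4 -286.3  115.1]
top lid_plate 0.6 [345.4 258.4] [ 427.4 -572.6   25.9]
top lid_plate 0.49 [214.5 234.1] [ 496.2 -242.8  109.2]
top mouth 0.45 [234.7 242.7] [ 474.8 -291.9  114.6]
top open_mark 0.76 [221.7 219.9] [ 530.1 -260.2  107.7]
top handle 0.7 [238.7 207.5] [ 562.8 -298.6   66.6]
top switch_tip 0.49 [286.9 260.5] [ 426.1 -418.9   45.3]
top switch_tip 0.21 [220.8 151.5] [ 710.6 -253.2   63.6]
top tub 0.62 [265.9 156. ] [ 694.1 -370.8   71.7]
top spice 0.92 [218.7 149.9] [ 709.9 -250.5   83.9]
side ['img', 'z_map', 'mtx', 'world_from_camera', 'shot', 'W']
[... 168 characters left out ...]
8.6 -582.4   25.8]
side tab_a 0.59 [215.7 166.9] [ 484.1 -262.4  129.5]
side tab_a 0.57 [181.3 304.2] [ 399.  -575.1   37.8]
side tab_a 0.56 [204.  186.5] [ 454.8 -341.5  126.7]
side lid_plate 0.98 [202.5 306.3] [ 432.8 -573.6   26.2]
side lid_plate 0.87 [214.1 184.4] [ 476.5 -303.1  109. ]
side mouth 0.61 [209.6 187. ] [ 466.5 -308.9  106.9]
side open_mark 0.95 [240.1 186.3] [ 529.7 -316.2  105.8]
side open_mark 0.27 [213.4 183.9] [ 475.  -307.2  112.5]
side handle 0.74 [253.  198.9] [ 557.8 -302.4   64.5]
side switch_tip 0.73 [195.4 223.1] [ 432.  -417.4   90.9]
side spice 0.91 [321.3 200.7] [ 696.6 -350.    71.9]
wrist ['img', 'z_map', 'mtx', 'T_tool_cam', 'shot', 'W'] [283.5 562.8 374.2]
```

```bash
python3 - <<'E'
import cv2
a=cv2.imread("pics/top0.png")[110:300,160:400]; cv2.imwrite("pics/c1.png",cv2.resize(a,(758,600),interpolation=cv2.INTER_CUBIC))
a=cv2.imread("pics/side0.png")[130:340,140:380]; cv2.imwrite("pics/c2.png",cv2.resize(a,(686,600),interpolation=cv2.INTER_CUBIC))
E
```

```text
(no output)
```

View pics/c1.png

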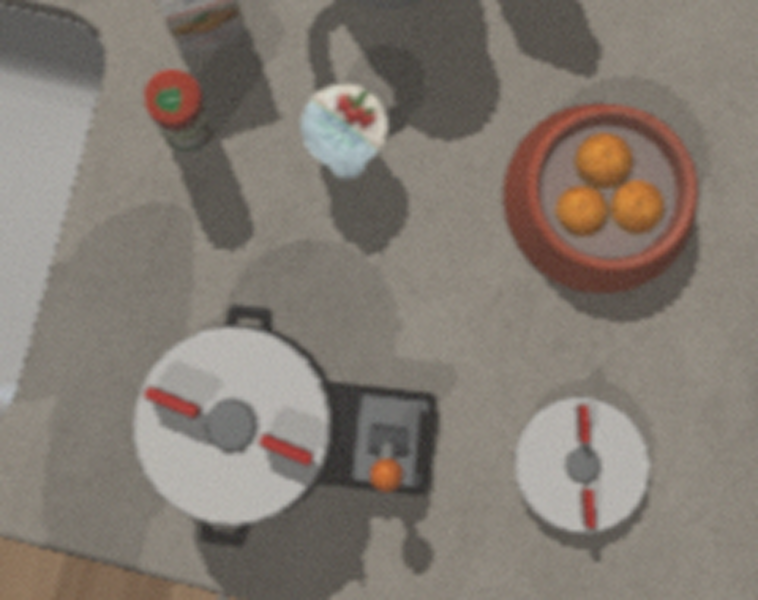

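View pics/c2.png

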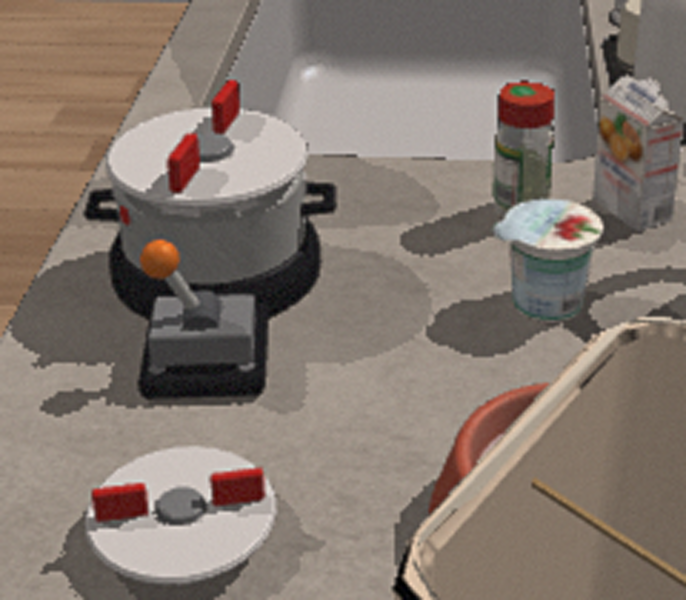

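The candidates for the lid are (231,242) on the chopper and (348,258) lying loose on the worktop. The one on the chopper is larger and sits in the bowl, so it is the one meant. The crops confirm this, and also show the lever leaning toward the robot, the tub at top (266,156) and the spice jar at (217,145). Next I fit the geometry from the depth.

```bash
cat > meas.py <<'E'
from h import *
np.set_printoptions(precision=2,suppress=True)
def cloud(d):
    z=d["z_map"]; v,u=np.mgrid[:z.shape[0],:z.shape[1]]
    K=d["mtx"]; c=np.stack([(u-K[0,2])/K[0,0]*z,-(v-K[1,2])/K[1,1]*z,-z],-1)
    return c@np.array(d["W"])[:3,:3].T+np.array(d["W"])[:3,3], z>0
def meas(d,C0=(476,-288),zp=106.5):
    P,ok=cloud(d); I=d["img"].astype(int)
    r=np.hypot(P[...,0]-C0[0],P[...,1]-C0[1])
    red=(I[...,0]>90)&(I[...,0]>2.2*I[...,1])&(I[...,0]>2.2*I[...,2])
    hue=(abs(I[...,0]-I[...,2])<30)
    pl=ok&(r<85)&(abs(P[...,2]-zp)<7)&hue&(I[...,0]>70)
    (c,_)=(None,None)
    q=P[pl][:,:2].astype(np.float32)
    c,rad=cv2.minEnclosingCircle(q); zz=np.median(P[pl][:,2])
    tb=ok&(r<72)&(P[...,2]>zp+4)&red; t=P[tb]
    print("plate",np.array(c),rad,"med",q.mean(0),"bbox mid",(q.min(0)+q.max(0))/2,(q.max(0)-q.min(0)),"z",zz)
    x=t[:,:2]-t[:,:2].mean(0); w,V=np.linalg.eigh(x.T@x); a=np.arctan2(V[1,1],V[0,1])%np.pi
    print("tabs n",len(t),"mean",t.mean(0),"angle",a, "zmax",np.percentile(t[:,2],95))
    s=(t[:,:2]-t[:,:2].mean(0))@V[:,1]; print("tab ctrs",np.median(t[s>0],0),np.median(t[s<0],0))
    org=(I[...,0]>120)&(I[...,1]>45)&(I[...,0]>1.4*I[...,1])&(I[...,1]>1.7*I[...,2])&ok&(r>95)&(r<165)&(P[...,2]>60)
    if org.sum(): print("orange",P[org].mean(0),org.sum())
    return P,ok,I,r
E
python3 - <<'E'
from meas import *
for n in ["top","side"]:
    print(n);d=cam(n);P,ok,I,r=meas(d)
    bl=ok&(r>80)&(r<105)&(abs(P[...,2]-62)<8)&(I.max(-1)<70)
    for sg in (1,-1):
        m=bl&(sg*(P[...,0]-476)>50)
        if m.any(): print("handle",sg,P[m].mean(0),m.sum())
    # base/foot
    f=ok&(P[...,2]>3)&(P[...,2]<60)&(I.max(-1)<110)&(r>95)&(r<200)&(P[...,1]<-370)&(abs(P[...,0]-450)<70)
    if f.sum()>20: print("foot",f.sum(),cv2.minAreaRect(P[f][:,:2].astype(np.float32)))
E
```

```text
top
plate [ 471.1  -285.48] 75.43270111083984 med [ 470.44 -286.18] bbox mid [ 471.14 -285.49] [150.57 147.96] z 107.6048429997312
tabs n 83 mean [ 471.04 -288.3   135.51] angle 1.1653453108637508 zmax 137.53194988779597
tab ctrs [ 489.26 -245.57  135.98] [ 453.12 -329.07  135.34]
orange [ 433.13 -403.31  100.8 ] 41
handle 1 [ 558.52 -298.96   67.22] 29
handle -1 [ 383.83 -275.73   67.33] 58
foot 597 ((437.469482421875, -410.81719970703125), (77.24134826660156, 121.9581527709961), 82.31490325927734)
side
plate [ 472.1  -288.79] 75.96969604492188 med [ 473.43 -299.75] bbox mid [ 473.44 -288.91] [149.22 150.77] z 106.3846773878887
tabs n 205 mean [ 472.43 -296.82  126.4 ] angle 1.1667098226996027 zmax 135.08613861417075
tab ctrs [ 493.16 -248.71  129.66] [ 456.41 -335.39  128.08]
orange [ 433.55 -410.28   97.42] 82
handle 1 [ 559.28 -305.28   65.27] 54
handle -1 [ 388.16 -280.36   64.47] 79
foot 1237 ((456.31817626953125, -412.14923095703125), (76.09619140625, 86.5074691772461), 82.87545013427734)
```

```bash
python3 - <<'E'
from meas import *
for n in ["top","side"]:
    d=cam(n);P,ok=cloud(d)
    m=ok&(P[...,2]>150)&(P[...,0]>150)&(P[...,0]<900)
    q=P[m]; g={}
    for p in q: k=(int(p[0]//100*100),int(p[1]//100*100)); g[k]=max(g.get(k,0),int(p[2]))
    print(n,g)
    print(P[ok].min(0),P[ok].max(0))
save(d,"x")
T=pose(); print(T, read_state()["contact_force"])
for w in [(460,200,404),(472,-287,380)]: print(w,(T[:3,:3].T@(np.array(w)-T[:3,3]))/1000)
print(np.degrees(np.arctan2(T[1,1],T[0,1])))
E
```

```text
top {(800, -100): 217, (800, -200): 216, (800, -900): 173, (800, -1000): 172, (800, -500): 176, (800, -400): 174, (700, 100): 279, (700, 200): 236, (600, -1000): 206, (600, -900): 266, (500, -900): 279, (500, -1000): 184, (400, -1000): 157}
[ -264.3  -1656.65  -934.46] [1203.05 1061.5   351.66]
side {(100, 500): 386, (200, 500): 386, (800, 100): 401, (200, 600): 351, (700, 100): 364, (800, -100): 212, (800, -200): 215, (800, -400): 171, (800, -500): 173, (500, -900): 333, (600, -900): 332, (600, -1000): 332, (500, -1000): 332, (400, -1000): 332}
[-866.62 -999.66 -936.91] [2982.7  3030.29  401.36]
[[  0.94  -0.34  -0.   210.04]
 [ -0.34  -0.94   0.   588.62]
 [ -0.    -0.    -1.   404.72]
 [  0.     0.     0.     1.  ]] [-0.78  0.19 -0.14]
(460, 200, 404) [0.37 0.28 0.  ]
(472, -287, 380) [0.54 0.74 0.02]
-109.64120865220774
```

View pics/top0.png

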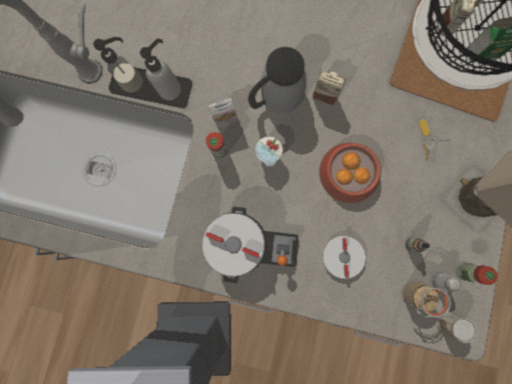

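The top view shows a clear corridor to the chopper; the faucet lies beyond x = 700. I'll move above the lid with the finger line about 45° anticlockwise of the tabs.

carry_out(slide=[[0.366,0.282,0],[0.366,0.282,0],[0.366,0.282,0],[0.366,0.282,0],[0.366,0.282,0],[0.541,0.737,0.02],[0.541,0.737,0.02],[0.541,0.737,0.02]], roll=[-10,-20,-30,-41,-41,-41,-41,-41], claw=[0.085,0.085,0.085,0.085,0.085,0.085,0.085,0.085])

```text
clock: 2.85
position: [405.8, 141.2, 399.1]
ee_rot: [0.983, 0.186, 0.001, -0.0]
contact_force: [2.0, 0.6, -1.0]
gripper_width: 84.8
grasp_force: 0.0
```

carry_out(slide=[[-0.095,0.423,0.02],[-0.095,0.423,0.02],[-0.095,0.423,0.02],[-0.095,0.423,0.02],[-0.095,0.423,0.02],[-0.095,0.423,0.02],[-0.095,0.423,0.02],[-0.095,0.423,0.02]], roll=[0,0,0,0,0,0,0,0], claw=[0.085,0.085,0.085,0.085,0.085,0.085,0.085,0.085])

```text
clock: 3.85
position: [471.5, -288.8, 377.7]
ee_rot: [0.983, 0.183, -0.001, -0.0]
contact_force: [0.6, 0.5, -0.6]
gripper_width: 85.5
grasp_force: 0.0
```

```bash
python3 - <<'E'
from meas import *
T=pose(); print(T,read_state()["joints"])
d=cam("wrist"); meas(d,(472,-287)); save(d,"w1")
for t in ["lid","lid_plate","tab_a"]:
    print(t,[(round(r["conf"],2),r["at"],atz(d,r["at"],{"lid":99.5,"lid_plate":106.5,"tab_a":120.5}[t])) for r in place_of(d,t)[:2]])
E
```

```text
[[   0.93    0.36   -0.    471.49]
 [   0.36   -0.93   -0.   -288.77]
 [  -0.     -0.     -1.    377.66]
 [   0.      0.      0.      1.  ]] [-0.26  0.28 -0.21  0.   -1.08  2.19]
plate [ 471.58 -286.91] 75.52076721191406 med [ 478.21 -285.  ] bbox mid [ 471.73 -286.88] [150.47 150.54] z 106.8487628412767
tabs n 1232 mean [ 482.98 -265.12  132.18] angle 1.1556339597059226 zmax 135.657831178506
tab ctrs [ 492.12 -244.34  133.97] [ 453.59 -334.16  134.56]
orange [ 430.21 -392.27   93.05] 13
lid [(0.65, [256.0, 184.8], array([ 472.21, -287.84,   99.5 ])), (0.63, [452.6, 268.6], array([ 461.42, -492.64,   99.5 ]))]
lid_plate [(0.97, [254.6, 189.4], array([ 470.01, -287.42,  106.5 ])), (0.8, [453.6, 271.8], array([ 461.15, -488.81,  106.5 ]))]
tab_a [(0.92, [474.5, 253.8], array([ 487.75, -482.5 ,  120.5 ])), (0.91, [293.5, 226.6], array([ 455.55, -327.65,  120.5 ]))]
```

carry_out(slide=[[0,-0.0015,0.06],[0,-0.0015,0.1],[0,-0.0015,0.106],[0,-0.0015,0.106],[0,-0.0015,0.106]], roll=[0,0,0,7,14], claw=[0.085,0.085,0.085,0.085,0.085])

```text
clock: 4.68
position: [472.0, -283.3, 275.0]
ee_rot: [0.998, 0.063, 0.002, 0.001]
contact_force: [0.6, -0.2, -0.0]
gripper_width: 84.8
grasp_force: 0.0
```

```bash
python3 - <<'E'
from meas import *
d=cam("wrist"); save(d,"w2"); s=read_state(); print(s["contact_force"],s["wrist_torque"],s["position"])
d=cam("top"); meas(d)
E
```

```text
[-0.66  0.21  0.2 ] [-0.01 -0.   -0.03] [ 471.93 -283.35  275.07]
plate [ 471.17 -286.73] 75.4585952758789 med [ 476.84 -312.6 ] bbox mid [ 471.17 -300.45] [150.7  118.08] z 107.48457754228377
tabs n 6 mean [ 453.61 -325.54  135.56] angle 1.2371916454319785 zmax 137.2596113862556
tab ctrs [ 455.58 -319.71  135.25] [ 450.8  -331.26  134.73]
orange [ 431.96 -403.02  101.11] 54
```

View pics/w2.png

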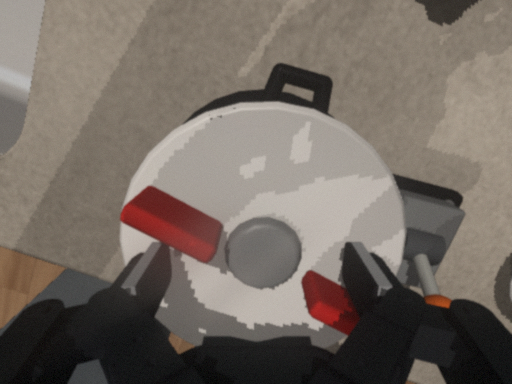

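The fingers stand on the anticlockwise side of each tab, at (150,265) and (370,265), clear of both. I'll recentre and turn.

carry_out(slide=[[-0.0005,0.004,0.004],[-0.0005,0.004,0.005],[-0.0005,0.004,0.005],[-0.0005,0.004,0.005],[-0.0005,0.004,0.005],[-0.0005,0.004,0.005],[-0.0005,0.004,0.005],[-0.0005,0.004,0.005]], roll=[0,7,14,21,28,35,42,42], claw=[0.085,0.085,0.085,0.085,0.085,0.085,0.085,0.085])

```text
clock: 5.78
position: [471.1, -288.0, 268.0]
ee_rot: [0.955, -0.296, 0.0, 0.0]
contact_force: [-0.6, -0.4, -0.0]
gripper_width: 85.2
grasp_force: 0.0
```

```bash
python3 - <<'E'
from meas import *
s=read_state(); print(s["contact_force"],s["wrist_torque"],s["position"]);T=pose();print(np.degrees(np.arctan2(T[1,1],T[0,1])))
for n in ["wrist","side"]:
    d=cam(n); meas(d,(471.7,-287.2)); save(d,n+"3")
E
```

```text
[-0.62 -0.43 -0.01] [-0.04  0.05 -0.05] [ 471.08 -288.04  268.  ]
-124.4880210174625
plate [ 472.38 -287.25] 75.43195343017578 med [ 487.82 -301.  ] bbox mid [ 473.48 -289.81] [148.1  145.42] z 106.83316306151283
tabs n 3089 mean [ 492.6  -274.92  132.62] angle 0.5856038309532137 zmax 135.4663271858024
tab ctrs [ 449.87 -305.07  133.87] [ 513.07 -261.46  134.39]
orange [ 436.23 -400.86   96.82] 2111
plate [ 473.15 -290.84] 75.16449737548828 med [ 478.82 -310.08] bbox mid [ 473.47 -291.08] [149.38 149.69] z 106.46703150726691
tabs n 249 mean [ 487.79 -282.35  124.57] angle 0.5837213837772004 zmax 134.7531085715755
tab ctrs [ 424.21 -323.72  126.66] [ 510.47 -267.34  124.52]
orange [ 433.07 -410.75   96.7 ] 97
```

View pics/wrist3.png

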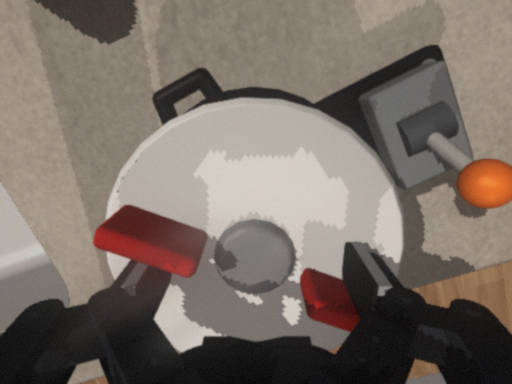

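The tabs stand at 0.72 rad relative to the handles, so about 7° remain to the red marks. I'll turn those and press gently.

carry_out(slide=[[-0.0005,0.0,0.0],[-0.0005,0.0,0.0],[-0.0005,0.0,0.003],[-0.0005,0.0,0.006],[-0.0005,0.0,0.006]], roll=[4,6.5,6.5,6.5,6.5], claw=[0.085,0.085,0.085,0.085,0.085])

```text
clock: 6.5
position: [470.7, -287.7, 261.8]
ee_rot: [0.936, -0.351, 0.0, 0.0]
contact_force: [-0.4, 1.4, 2.9]
gripper_width: 84.7
grasp_force: 1.1
```

```bash
python3 - <<'E'
from meas import *
s=read_state(); print(s["contact_force"],s["wrist_torque"],s["position"]);T=pose();print(np.degrees(np.arctan2(T[1,1],T[0,1])))
d=cam("wrist"); meas(d,(471.7,-287.2),104)
E
```

```text
[-0.36  1.36  2.88] [ 0.07 -0.04  0.06] [ 470.74 -287.75  261.76]
-131.07268627665124
plate [ 471.86 -286.97] 75.53662109375 med [ 485.8  -302.42] bbox mid [ 473.16 -288.71] [148.08 147.5 ] z 101.62431459245008
tabs n 2654 mean [ 498.69 -273.89  128.58] angle 0.4722145041017316 zmax 130.27935271436064
tab ctrs [ 443.67 -302.46  129.34] [ 516.06 -265.14  129.2 ]
orange [ 436.8 -400.    96.2] 2142
```

The lid has dropped in by 5 mm. I'll press it fully down.

carry_out(slide=[[0.001,0.0,0.004],[0.001,0.0,0.008],[0.001,0.0,0.011],[0.001,0.0,0.012],[0.001,0.0,0.012]], roll=[0,0,0,0,0], claw=[0.085,0.085,0.085,0.085,0.085])

```text
clock: 7.18
position: [471.0, -287.9, 252.4]
ee_rot: [0.936, -0.351, -0.0, 0.0]
contact_force: [-6.1, 7.6, 19.6]
gripper_width: 85.0
grasp_force: 10.7
```

```bash
python3 - <<'E'
from meas import *
s=read_state(); print(s["contact_force"],s["wrist_torque"],s["position"])
d=cam("wrist"); meas(d,(471.7,-287.2),94)
E
```

```text
[-6.13  7.56 19.57] [ 2.27  1.71 -0.01] [ 471.03 -287.95  252.36]
plate [ 471.97 -287.18] 75.35608673095703 med [ 486.   -302.61] bbox mid [ 472.91 -288.87] [148.61 147.01] z 92.34626935500543
tabs n 2746 mean [ 497.69 -274.63  119.05] angle 0.4741875154239268 zmax 120.9915391508952
tab ctrs [ 443.76 -302.66  119.97] [ 515.79 -265.49  119.94]
orange [ 437.96 -397.94   94.12] 1587
```

Fully down at 20 N. Now I turn it to the stop.

carry_out(slide=[[0.0,0.0,0.0],[0.0,0.0,0.0],[0.0,0.0,0.0],[0.0,0.0,0.0],[0.0,0.0,0.0],[0.0,0.0,0.0],[0.0,0.0,0.0]], roll=[6,12,18,24,30,34,35], claw=[0.085,0.085,0.085,0.085,0.085,0.085,0.085])

```text
clock: 8.1
position: [471.8, -287.8, 252.4]
ee_rot: [0.789, -0.615, 0.001, 0.0]
contact_force: [-4.1, 7.4, 18.5]
gripper_width: 85.0
grasp_force: 13.5
```

```bash
python3 - <<'E'
from meas import *
s=read_state(); print(s["contact_force"],s["wrist_torque"],s["position"]);T=pose();print(np.degrees(np.arctan2(T[1,1],T[0,1])))
d=cam("wrist"); meas(d,(471.7,-287.2),94)
E
```

```text
[-4.14  7.44 18.51] [2.02 1.33 0.93] [ 471.82 -287.84  252.37]
-165.87177915748865
plate [ 473.89 -289.16] 75.42833709716797 med [ 475.86 -308.52] bbox mid [ 473.42 -290.88] [149.31 143.57] z 92.35518431160065
tabs n 2064 mean [ 495.39 -291.59  119.96] angle 3.0164485364943765 zmax 120.99104022344471
tab ctrs [ 438.04 -284.28  120.04] [ 526.37 -295.51  120.  ]
orange [ 434.38 -401.14   97.93] 3609
```

carry_out(slide=[[0.0,0.0,0.0],[0.0,0.0,0.0]], roll=[2,2.5], claw=[0.085,0.085])

```text
clock: 8.4
position: [471.9, -287.7, 252.4]
ee_rot: [0.776, -0.631, 0.001, 0.0]
contact_force: [-4.4, 8.2, 17.8]
gripper_width: 84.9
grasp_force: 14.9
```

```bash
python3 - <<'E'
from meas import *
s=read_state(); print(s["contact_force"],s["wrist_torque"],s["position"]);T=pose();print(np.degrees(np.arctan2(T[1,1],T[0,1])))
d=cam("wrist"); meas(d,(471.7,-287.2),94)
E
```

```text
[-4.39  8.18 17.79] [2.24 1.21 1.12] [ 471.87 -287.74  252.38]
-168.29341329252222
plate [ 472.95 -287.9 ] 75.23644256591797 med [ 475.03 -308.57] bbox mid [ 472.77 -291.55] [149.78 142.54] z 92.35905496426761
tabs n 2026 mean [ 491.52 -291.74  119.71] angle 2.9761825694327566 zmax 121.04910696706484
tab ctrs [ 438.8  -282.72  119.94] [ 527.17 -297.77  119.89]
orange [ 434.1  -399.92   97.88] 3127
```

carry_out(slide=[[0.0,0.0,0.0],[0.0,0.0,0.0]], roll=[2,2.5], claw=[0.085,0.085])

```text
clock: 8.7
position: [472.2, -287.1, 252.4]
ee_rot: [0.764, -0.645, 0.001, 0.001]
contact_force: [-4.9, 11.0, 18.2]
gripper_width: 85.0
grasp_force: 39.8
```

```bash
python3 - <<'E'
from meas import *
s=read_state(); print(s["contact_force"],s["wrist_torque"],s["position"]);T=pose();print(np.degrees(np.arctan2(T[1,1],T[0,1])))
d=cam("wrist"); meas(d,(471.7,-287.2),94)
E
```

```text
[-4.92 10.96 18.16] [3.13 1.03 3.18] [ 472.18 -287.09  252.37]
-170.29285144080873
plate [ 473.02 -288.12] 75.23551940917969 med [ 474.5  -308.12] bbox mid [ 472.87 -291.83] [150.09 141.34] z 92.34502389783682
tabs n 1946 mean [ 487.41 -291.08  119.37] angle 2.954343905869488 zmax 120.99460223411486
tab ctrs [ 439.51 -281.86  119.81] [ 528.41 -298.96  119.86]
orange [ 433.82 -398.71   97.54] 2624
```

The torque jumped to 3.2 Nm, so the stop is reached. I'll relieve the twist slightly, lift off and check.

carry_out(slide=[[0.0,0.0,0.0],[0.0,0.0,-0.008],[0.0,0.0,-0.06],[0.0,0.0,-0.1],[0.0,0.0,-0.1]], roll=[-2,-2,-2,-2,-2], claw=[0.085,0.085,0.085,0.085,0.085])

```text
clock: 9.38
position: [472.0, -289.0, 352.8]
ee_rot: [0.771, -0.637, 0.004, -0.001]
contact_force: [-0.7, 0.7, -1.8]
gripper_width: 84.9
grasp_force: 0.0
```

```bash
python3 - <<'E'
from meas import *
s=read_state(); print(s["contact_force"],s["position"]);T=pose();print(T)
for n in ["wrist","side","top"]:
    d=cam(n); P,ok,I,r=meas(d,(471.7,-287.2),94.5); save(d,n+"4")
    bl=ok&(r>80)&(r<105)&(abs(P[...,2]-62)<8)&(I.max(-1)<70)
    for sg in (1,-1):
        m=bl&(sg*(P[...,0]-476)>50)
        if m.any(): print("handle",sg,P[m].mean(0),m.sum())
    print([(q["conf"],atz(d,q["at"],90)) for q in place_of(d,"switch_tip")[:1]])
E
```

```text
[-0.7   0.66 -1.79] [ 472.01 -289.02  352.85]
[[   0.19   -0.98    0.01  472.01]
 [  -0.98   -0.19   -0.   -289.02]
 [   0.     -0.01   -1.    352.85]
 [   0.      0.      0.      1.  ]]
plate [ 472.94 -286.91] 75.71600341796875 med [ 473.79 -294.79] bbox mid [ 473.38 -287.53] [150.45 149.88] z 94.86176296557758
tabs n 904 mean [ 487.12 -290.3   122.56] angle 2.9686338328231976 zmax 123.70279854645902
tab ctrs [ 419.91 -279.28  122.63] [ 519.31 -295.91  122.61]
orange [ 433.29 -403.     98.55] 1047
handle 1 [ 558.43 -300.74   66.53] 464
handle -1 [ 383.88 -278.76   66.44] 352
[(0.73, array([ 432.91, -402.94,   90.  ]))]
plate [ 474.54 -290.1 ] 75.74503326416016 med [ 471.99 -308.59] bbox mid [ 474.37 -290.1 ] [149.89 149.49] z 94.47343849525822
tabs n 361 mean [ 474.36 -292.    112.04] angle 2.971885892097124 zmax 122.66539631528116
tab ctrs [ 428.83 -284.1   112.65] [ 520.57 -299.74  111.63]
orange [ 433.33 -410.55   96.68] 95
handle 1 [ 557.31 -304.16   64.85] 68
handle -1 [ 386.56 -280.42   64.93] 57
[(0.68, array([ 431.22, -404.11,   90.  ]))]
plate [ 473.36 -290.41] 75.03942108154297 med [ 477.44 -323.77] bbox mid [ 473.36 -314.37] [148.28  90.17] z 95.41652366792187
tabs n 28 mean [ 521.71 -296.46  123.43] angle 2.960443647055128 zmax 125.73931433270405
tab ctrs [ 516.55 -296.    123.15] [ 529.52 -298.52  123.46]
orange [ 432.06 -403.41  100.95] 49
handle 1 [ 557.43 -300.28   67.37] 38
[(0.69, array([ 430.22, -408.67,   90.  ]))]
```

View pics/wrist4.png

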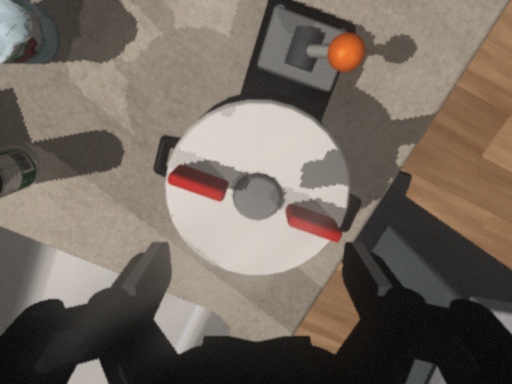

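The lid is locked: the plate sits at 94.8, which is 2.5 mm above fully down, and the tabs point at the handles. The ball is at (347,52). Next I close the fingers, turn 18° and go to the near side of the lever.

carry_out(slide=[[0.045,0.053,0],[0.091,0.1065,0],[0.091,0.1065,0],[0.091,0.1065,0],[0.091,0.1065,0.05],[0.091,0.1065,0.1],[0.091,0.1065,0.11],[0.091,0.1065,0.11]], roll=[9,18,18,18,18,18,18,18], claw=[0,0,0,0,0,0,0,0])

```text
clock: 10.68
position: [385.0, -397.4, 240.0]
ee_rot: [-0.663, 0.749, -0.0, -0.0]
contact_force: [0.8, -0.8, 0.1]
gripper_width: 0.1
grasp_force: 0.0
```

```bash
python3 - <<'E'
from meas import *
s=read_state(); print(s["contact_force"],s["position"],s["gripper_width"]);T=pose();print(T)
d=cam("side"); save(d,"s5"); meas(d,(471.7,-287.2),94.5)
cv2.imwrite("pics/s5c.png",cv2.resize(cv2.imread("pics/s5.png")[100:300,110:340],(690,600)))
p=np.array([456,-408,0]); u=np.array([.991,-.13,0])
print("rel to pivot along x",(T[:3,3]-p)@u)
E
```

```text
[ 0.84 -0.82  0.1 ] [ 384.99 -397.45  239.99] 0.05319270305663227
[[  -0.12   -0.99   -0.    384.99]
 [  -0.99    0.12   -0.   -397.45]
 [   0.      0.     -1.    239.99]
 [   0.      0.      0.      1.  ]]
plate [ 474.27 -289.37] 75.2361831665039 med [ 480.82 -307.98] bbox mid [ 476.15 -289.3 ] [145.15 148.43] z 94.46371743314234
tabs n 284 mean [ 496.47 -295.67  113.23] angle 2.9680034355753135 zmax 122.54190747207981
tab ctrs [ 437.68 -285.56  116.59] [ 520.52 -300.22  112.64]
orange [ 434.98 -410.57   96.97] 82
rel to pivot along x -71.74389725788447
```

View pics/s5c.png

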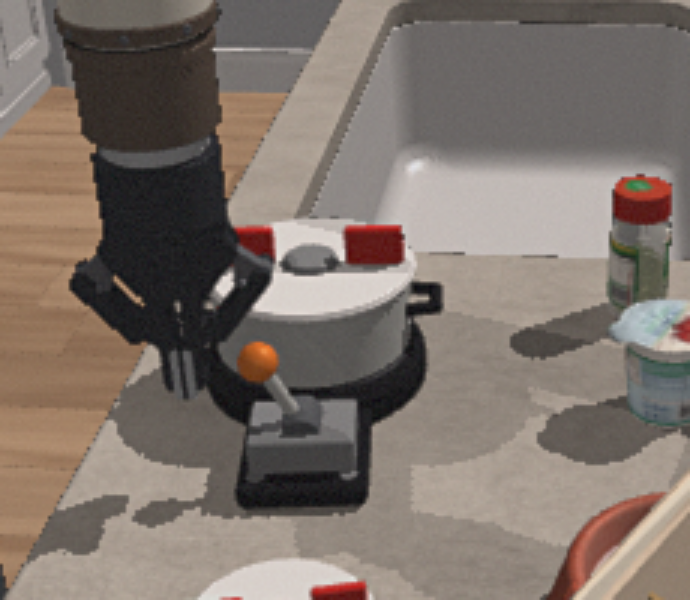

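The closed fingers at crop (183,370) stand on the near side of the ball at (257,360). Pushing away along −tool y.

carry_out(slide=[[0,-0.015,0],[0,-0.025,0],[0,-0.035,0],[0,-0.045,0],[0,-0.055,0],[0,-0.063,0],[0,-0.069,0],[0,-0.069,0]], roll=[0,0,0,0,0,0,0,0], claw=[0,0,0,0,0,0,0,0])

```text
clock: 11.72
position: [452.9, -406.4, 239.4]
ee_rot: [-0.662, 0.75, -0.0, 0.0]
contact_force: [-0.8, 0.0, 0.1]
gripper_width: -0.2
grasp_force: 0.0
```

```bash
python3 - <<'E'
from meas import *
s=read_state(); print(s["contact_force"],s["position"])
d=cam("side"); save(d,"s6"); meas(d,(471.7,-287.2),94.5)
E
```

```text
[-0.83  0.04  0.08] [ 452.87 -406.37  239.38]
plate [ 483.72 -291.64] 73.36723327636719 med [ 503.17 -321.61] bbox mid [ 481.73 -292.45] [134.52 136.64] z 94.25233744712693
tabs n 148 mean [ 523.51 -300.06  114.24] angle 2.9403087395340037 zmax 122.39033984834079
tab ctrs [ 515.11 -298.58  116.61] [ 531.19 -301.98  113.35]
orange [ 483.71 -417.73   97.27] 77
```

carry_out(slide=[[0,-0.004,0],[0,-0.007,0],[0,-0.009,0],[0,-0.009,0]], roll=[0,0,0,0], claw=[0,0,0,0])

```text
clock: 12.28
position: [457.7, -407.3, 239.3]
ee_rot: [-0.661, 0.75, 0.005, -0.003]
contact_force: [-11.6, 0.8, 6.2]
gripper_width: -0.2
grasp_force: 5.9
```

```bash
python3 - <<'E'
from meas import *
s=read_state(); print(s["contact_force"],s["position"])
d=cam("side"); save(d,"s6"); meas(d,(471.7,-287.2),94.5)
E
```

```text
[-11.63   0.83   6.16] [ 457.73 -407.25  239.34]
plate [ 485.67 -293.49] 74.1493911743164 med [ 501.79 -321.35] bbox mid [ 483.84 -293.49] [130.58 138.3 ] z 94.29214076275287
tabs n 131 mean [ 519.23 -299.22  115.02] angle 2.966955124451645 zmax 122.90188892465554
tab ctrs [ 514.63 -298.5   117.49] [ 529.5  -300.78  114.97]
orange [ 486.28 -418.23   96.03] 71
```

The lever is at its stop, with 12 N of reaction. Backing off and up, then a final check.

carry_out(slide=[[0,0.02,0],[0,0.06,0],[0,0.08,-0.04],[0,0.08,-0.1],[0,0.08,-0.15],[0,0.08,-0.15]], roll=[0,0,0,0,0,0], claw=[0,0,0,0,0,0])

```text
clock: 13.08
position: [382.6, -398.1, 395.4]
ee_rot: [-0.662, 0.75, -0.006, 0.002]
contact_force: [0.1, -0.5, -0.6]
gripper_width: 0.2
grasp_force: 0.0
```

```bash
python3 - <<'E'
from meas import *
s=read_state(); print(s["contact_force"],s["position"])
d=cam("side"); save(d,"s7"); meas(d,(471.7,-287.2),94.5)
cv2.imwrite("pics/s7c.png",cv2.resize(cv2.imread("pics/s7.png")[100:300,110:340],(690,600)))
E
```

```text
[ 0.08 -0.51 -0.64] [ 382.62 -398.11  395.37]
plate [ 473.85 -289.24] 76.13499450683594 med [ 472.04 -308.57] bbox mid [ 474.3  -289.83] [149.61 148.53] z 94.4723386309839
tabs n 364 mean [ 474.5  -291.91  112.02] angle 2.9736417847133505 zmax 122.48282394960809
tab ctrs [ 429.33 -284.39  112.06] [ 520.77 -299.86  112.59]
orange [ 483.22 -417.69   96.07] 93
```

View pics/s7c.png

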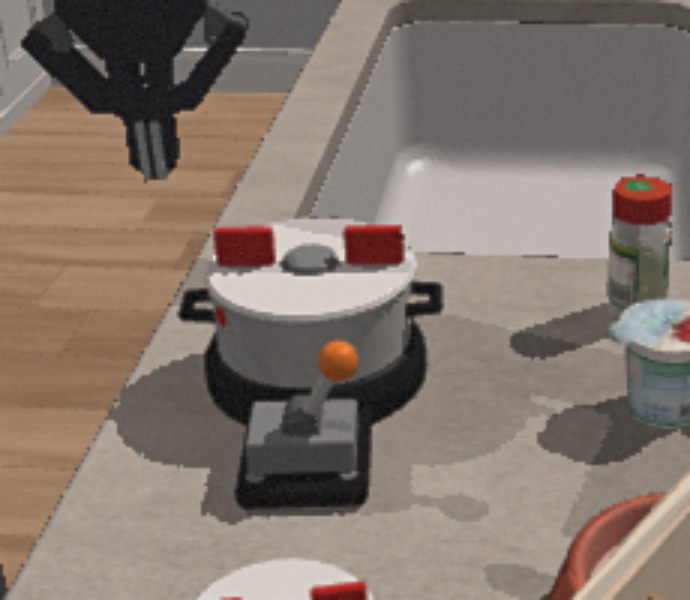

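The final view shows the lid down, the tabs in line with the handles, and the lever leaning away at its stop (ball at (338,360)). The jar and tub are both standing. Handing in.

```bash
python3 -c "from bench import *; print(job_done())"
```

```text
the job is handed in; nothing more can be done
None
```

The chopper is closed: the lid is turned to its stop and stays down by itself, the switch lever is pushed fully over, the tub and spice jar are still standing, and the job was handed in at about 13 s.

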